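# Refit the friction disc and knob of a bandsaw guide drive and hold the knob home

## Task

Put the friction brake of the bandsaw's blade-guide drive back together: lay the new tan fibre disc over the shaft, flat on the steel brake plate, and let go of it; then turn the black knob so that the flat in its bore matches the flat on the shaft and push it onto the shaft. Press the knob fully home against the brake spring, and finish still holding it there and pressing, so that I can tighten its grub screw. Leave the other things on the bench where they are, the worn black disc included.

Things in the scene. Friction and masses are not known exactly. Their poses are not given: they have to be found in the camera images.
- fibre_disc: the new friction disc: a flat tan ring of pressed fibre, 52 mm outer diameter, 20 mm round bore, 8 mm thick, about 20 g, lying flat on the bench, to the left or right of the drive. Origin at the centre of its underside, z up through the bore.
- knob: black fluted hand knob standing on the bench, across the drive from the fibre disc: cylinder 50 mm diameter, 36 mm high, about 75 g, with an upright D-shaped bore right through it (18 mm round part, flat 5.5 mm from the axis). Origin: centre of its underside; z up, x from the axis towards the bore's flat. White pointer line on top and grub screw low on the rim lie on the flat's side.
- knob_pointer (a point): a point on the knob's white pointer line: on the knob's top face, 20 mm from its axis along its x (the flat's side).
- shaft_end (a point): centre of the top end of the drive's upright steel D-shaft, 135 mm above the bench: round part 16 mm diameter, flat 4.5 mm from the axis, top edge chamfered (3 mm high, 2 mm in). x points from the axis to the flat, z up; a red mark on the end lies on the flat's side. Gear-locked: it does not turn by hand. Knob fully home: its top is flush with this end, its origin 36 mm below.
- plate_top (a point): centre of the top face of the brake plate, a steel disc 48 mm in diameter round the shaft, 95 mm above the bench when free (40 mm below the shaft's end); moves with the plate. It is on the drive: a green and grey gearbox on a plywood board, its top cover 20 mm below this face, a toothed post running through it away from the robot. Order upwards: plate, fibre disc, knob.
- brake_plate (a joint): how far the brake plate is pushed down against its spring, in m: 0 free (up), 0.004 fully down on its stop. About 5 N starts it moving and about 11 N holds it on its stop; when let go, it springs up again and lifts the knob.
- worn_disc: the old friction disc, blackened, 52 mm in diameter and 4 mm thick, lying on the bench beyond the job, on the left; leave it. Origin at the centre of its underside.
- wrench: steel open-ended wrench lying on the bench beyond the job, on the right; leave it.
- grease_tin: low pale tin, 70 mm in diameter, 55 mm high, on the left; leave it.
- glue_bottle: yellow glue bottle, 60 mm in diameter, 170 mm high, far left; leave it.
- block_plane: green and steel block plane, 160 mm long, on the left; leave it.
- try_square: try square with a dark wooden stock and a steel blade, on the right; leave it.
- hex_key: small black L-shaped hex key lying near the robot, on the left; leave it.

How it is judged:
On the way, in this order (a step that is already met when the one before it is completed fails the run):
1. the fibre disc lies flat on the brake plate, round the shaft, let go of (horizontal distance between fibre_disc and plate_top below 0.004 m and z of fibre_disc in the frame of plate_top between -0.002 and 0.002 m and angle between fibre_disc's own z axis and vertical below 0.08 rad and contact force between the fingers and fibre_disc below 0.1 N), for 0.2 s.
2. the knob is on the shaft, flat to flat, at least 10 mm down (horizontal distance between knob and shaft_end below 0.004 m and z of knob in the frame of shaft_end below -0.01 m and angle between the x axis of knob and the x axis of shaft_end, either way round below 0.25 rad and x of knob_pointer in the frame of shaft_end above 0.012 m), for 0.1 s.
At the end, for the whole second after the job is handed in: Knob still held (>3 N) and pressed (>5 N on the disc), brake plate >3 mm down; knob within 4 mm of the shaft axis, underside 34 mm or more below the shaft end, upright (0.08 rad), flat to flat (0.25 rad); fibre disc flat on the plate (4 mm, 2 mm in height, 0.08 rad) (value of joint brake_plate above 0.003 m and z of knob in the frame of shaft_end below -0.034 m and horizontal distance between knob and shaft_end below 0.004 m and angle between the x axis of knob and the x axis of shaft_end, either way round below 0.25 rad and x of knob_pointer in the frame of shaft_end above 0.012 m and angle between each of knob, fibre_disc's own z axis and vertical below 0.08 rad and horizontal distance between fibre_disc and plate_top below 0.004 m and z of fibre_disc in the frame of plate_top between -0.002 and 0.002 m and contact force between knob and fibre_disc above 5 N and contact force between the fingers and knob above 3 N); the arm keeps its last pose, push and grip.
It fails at once if a bystander is shifted by more than 30 mm (distance of any of worn_disc, wrench, grease_tin, glue_bottle, block_plane, try_square, hex_key from where it was at the start of the episode above 0.03 m).
It also fails if it takes over 64 s, if anything falls off the work surface, if the arm or the gripper's body presses on something with over 40 N, if the wrist force passes 120 N, or if a joint passes its speed limit or range.

## Robot

A 7-joint arm with a two-finger parallel gripper is mounted at the origin on the work surface. World frame = base frame: x ahead of the robot, y to its left, z up, the work surface at z = 0. Lengths are in m, angles in rad, forces in N, time in s.
With the tool pointing down it reaches from about 0.4 to 0.85 m from the base axis. Payload 10.4 kg.
Tool frame: the origin (TCP) lies between the finger pads; the fingertips stand r.nose_length ahead of it and the grasp point (between the pads) lies 6 mm ahead of it (r.nose_length is the distance from the TCP to the fingertips, in m); z points along the fingers, x is the direction in which the jaws open and shut, and the axes are right-handed (so a half turn about z gives the same grasp; the last joint's range is limited). The gripper opens to 87 mm and grips with 3 to 60 N. Pads are 19 mm wide; open, the fingers measure 117 mm over their backs; the gripper's body (75 mm by 190 mm) begins 51 mm behind the grasp point.
Start: joints at [-1.124, 0.332, -0.065, 1.46, 0.022, 1.35, -0.088], TCP at [0.283, 0.557, 0.248] pointing down, gripper open.
Joint ranges: [-2.6, 2.6], [-0.5, 2.12], [-1.47, 1.34], [0.16, 2.42], [-1.27, 4.41], [0.06, 2.06], [-2.6, 2.6]. Speed limits (rad/s): [2.22, 2.22, 2.79, 2.79, 3.14, 3.14, 3.14].

## Interface

Orientations are given as a unit quaternion [x, y, z, w].
In Python, from bench import r gives the robot as it stands. The module is installed in compiled form; this text tells all that it offers.
- The arm moves only by the shell command python3 -m creep 'ROWS' [OPENING] [FORCE]. ROWS is JSON, a list of rows, each an object of numbers: "x", "y", "z": the shift along the world's x, y, z in m; "spin": the turn about the world's z in degrees. In form: [{"x": .., "y": .., "z": .., "spin": ..}, ...]. A call has 1 to 12 rows; each row is the pose to reach, as a shift and turn from the pose commanded when the call began; what a row does not reach only later rows make up. A row lasts 1/8 s, in which the tool goes at most 62.5 mm and 10.7 degrees, less where a joint would pass 70% of its speed; a pose out of reach is approached as far as the arm can. A call with a gripper value outside its range is refused whole. OPENING is the finger opening in m, from 0 to 0.087, set as the call begins (- or left out, the last holds). The fingers move at their own pace and stop on an object; FORCE is the grip in N (left out, the last holds). Time passes only in rows, so rows that repeat a pose let the fingers close. It gives the time, the measured TCP pose, the force and the opening at its end, in the units of the state.
- r.read_state(): the state, without advancing time (a new reading comes with each control period).
- r.camera(name): name is "side" or "top" or "wrist"; returns a dict with "pixels" (420x560x3 uint8, blue, green, red), "z_map" (420x560 float32, m along the optical axis (not along the pixel's ray), 0 where there is no reading), "K" (3x3 intrinsics, pixels), "R" (3x3) and "t" (3): a world point X has camera coordinates R X + t. Camera axes: x right, y down, z forward; pixel columns grow to the right and rows downward; lengths in m; the calibration is good to about 2 mm. A picture is of the moment at which its call begins.
- r.close_job(): hands the job in, once; it reports no verdict.
The state is a dict: "time": time; "joint_positions": joint angles; "joint_vel": joint speeds; "joint_torque": joint torques, N m; "ee_pos": TCP position; "eef_rot": TCP orientation; "ft_force": force on the tool from outside, world axes, zero at the start; "torque": the same for the moment, N m; "width": finger opening in m.
Only numpy, scipy, OpenCV 4.12 (cv2) and the standard library are available. Lean on these libraries where they do the work, as an engineer would, in place of code of your own. Each camera call takes 0.05 s, during which the arm holds its last target. There are 200 camera calls.

## Working session

There is one attempt and no reset: what is moved stays moved. The work goes in short steps, Python scripts to look and compute and a shell command to move; the robot and the scene stay as the last step left them, time stands still between calls to the robot, and variables do not carry over. Pictures are saved under pics/ and viewed, about 8 in all and at most 12, crops included, and the job is handed in when it is done.

```bash
mkdir -p pics; cat > h.py <<'E'
import numpy as np, cv2
from bench import r
def cloud(c):
    v,u=np.indices(c["z_map"].shape); z=c["z_map"]; K=c["K"]
    P=np.stack([(u-K[0,2])/K[0,0]*z,(v-K[1,2])/K[1,1]*z,z],-1)
    return (P-c["t"])@c["R"]      # R^T(P-t)
def onplane(c,uv,h):
    uv=np.atleast_2d(uv).astype(float); K=c["K"]
    d=np.c_[(uv[:,0]-K[0,2])/K[0,0],(uv[:,1]-K[1,2])/K[1,1],np.ones(len(uv))]@c["R"]
    o=-c["R"].T@c["t"]
    return o+d*((h-o[2])/d[:,2])[:,None]
def proj(c,X):
    p=c["R"]@np.asarray(X)+c["t"]; p=c["K"]@p; return p[:2]/p[2]
E
python3 - <<'E'
from h import *
import pickle
for n in ("top","side"):
    c=r.camera(n); cv2.imwrite(f"pics/{n}0.png",c["pixels"]); pickle.dump(c,open(n+"0.pkl","wb"))
    print(n,(-c["R"].T@c["t"]).round(3),c["K"][0,0])
s=r.read_state(); print(s["ee_pos"],s["eef_rot"],s["time"],r.nose_length,s["width"])
E
```

```text
top [ 0.312 -0.015  1.395] 506.5452798479486
side [0.417 1.044 0.68 ] 458.8276579362731
[0.28279351 0.55701826 0.24682592] [ 8.52249151e-01  5.23135701e-01 -5.38999505e-04  3.62428420e-04] 0.1 0.025 0.08703095924680797
```

View pics/top0.png

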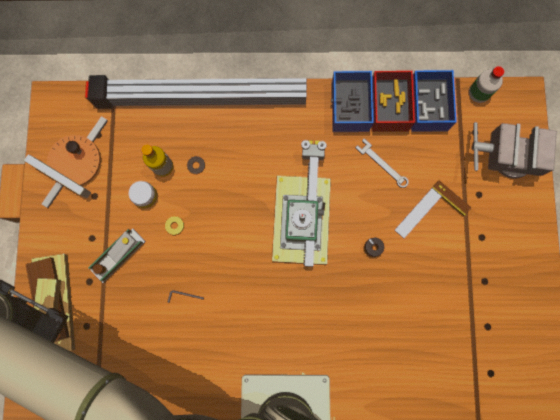

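View pics/side0.png

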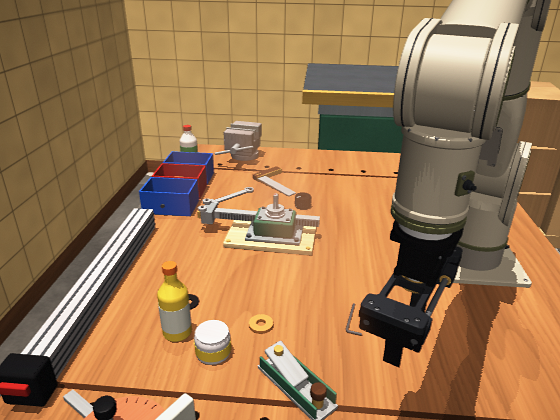

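The top view shows the fibre disc at (174,226), the shaft at (302,218), the knob at (374,247), the tin at (142,193) and the plane at (117,254).

```bash
python3 - <<'E'
from h import *
import pickle
c=pickle.load(open("top0.pkl","rb")); im=c["pixels"]; P=cloud(c)
hsv=cv2.cvtColor(im,cv2.COLOR_BGR2HSV)
print(hsv[226,166],hsv[247,368],hsv[226,174],hsv[240,200])
for n,(u,v),h in (("disc",(174,226),.008),("knob",(374,247),.036),("shaft",(302,218),.135),("plate",(302,218),.095),("tin",(142,193),.055),("plane",(117,254),.04)):
    print(n,onplane(c,(u,v),h).round(3))
m=cv2.inRange(hsv,(20,120,120),(35,255,255)); m[:, :160]=0; m[:215]=0; m[240:]=0; m[:,190:]=0
ys,xs=np.nonzero(m); print("disc",len(xs),(xs.min()+xs.max())/2,(ys.min()+ys.max())/2, onplane(c,((xs.min()+xs.max())/2,(ys.min()+ys.max())/2),.008))
big=np.hstack([cv2.resize(im[y-20:y+20,x-20:x+20],(380,380),interpolation=cv2.INTER_CUBIC) for x,y in((302,218),(374,247))])
cv2.imwrite("pics/crop1.png",big)
s=r.read_state()
from scipy.spatial.transform import Rotation as R
print(R.from_quat(s["eef_rot"]).as_matrix().round(2))
E
```

```text
[ 25 153 198] [12 63 81] [ 15 189 194] [ 15 193 200]
disc [[0.51  0.307 0.008]]
knob [[ 0.448 -0.24   0.036]]
shaft [[ 0.511 -0.045  0.135]]
plate [[ 0.518 -0.046  0.095]]
tin [[0.594 0.387 0.055]]
plane [[0.429 0.452 0.04 ]]
disc 232 174.0 225.0 [[0.51260221 0.30751648 0.008     ]]
[[ 0.45  0.89 -0.  ]
 [ 0.89 -0.45 -0.  ]
 [-0.    0.   -1.  ]]
```

View pics/crop1.png

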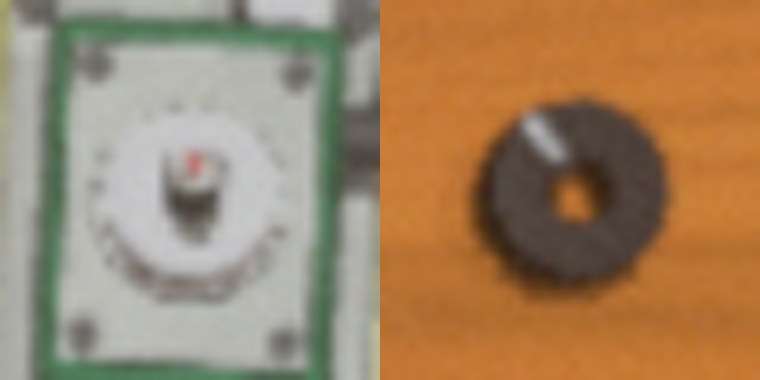

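Red mark points up in the image (about world +x). The knob's pointer is up-left, about +30° off. Moving over the disc.

```bash
python3 -m creep '[{"x":0.038,"y":-0.042,"z":-0.01,"spin":9},{"x":0.077,"y":-0.084,"z":-0.02,"spin":18},{"x":0.115,"y":-0.126,"z":-0.03,"spin":27},{"x":0.153,"y":-0.168,"z":-0.045,"spin":27},{"x":0.191,"y":-0.21,"z":-0.06,"spin":27},{"x":0.229,"y":-0.25,"z":-0.08,"spin":27},{"x":0.229,"y":-0.25,"z":-0.08,"spin":27},{"x":0.229,"y":-0.25,"z":-0.08,"spin":27}]' 0.087 20
python3 - <<'E'
from h import *
from scipy.spatial.transform import Rotation as R
import pickle
c=r.camera("wrist"); cv2.imwrite("pics/w1.png",c["pixels"]);pickle.dump(c,open("w1.pkl","wb"))
s=r.read_state(); M=R.from_quat(s["eef_rot"]).as_matrix(); print(s["ee_pos"],M.round(3)[:,0],s["joint_positions"])
print("cam",-c["R"].T@c["t"],c["R"].round(2))
print("tcp ground px",proj(c,[*s["ee_pos"][:2],0.008]))
hsv=cv2.cvtColor(c["pixels"],cv2.COLOR_BGR2HSV)
m=cv2.inRange(hsv,(20,100,100),(35,255,255))
for k in cv2.findContours(m,cv2.RETR_EXTERNAL,2)[0]:
    if cv2.contourArea(k)>1500: 
        q=onplane(c,k.reshape(-1,2),.008); (a,b),rad=cv2.minEnclosingCircle(q[:,:2].astype(np.float32)); print(a,b,rad,cv2.fitEllipse(k))
E
```

```text
time: 1.1
ee_pos: [0.5115, 0.3076, 0.1673]
eef_rot: [0.707, 0.708, -0.0, -0.0]
ft_force: [-0.5, 0.5, 0.4]
width: 0.0871
[0.5111434  0.30846349 0.16758796] [-0.003  1.     0.001] [-0.66086416  0.32393654  0.05089492  1.64411457 -0.01842012  1.1741041
  0.96820172]
cam [0.43636738 0.30693648 0.30439031] [[-0.    1.    0.  ]
 [ 0.96  0.    0.27]
 [ 0.27  0.   -0.96]]
tcp ground px [275.78142038 198.23037381]
```

View pics/w1.png

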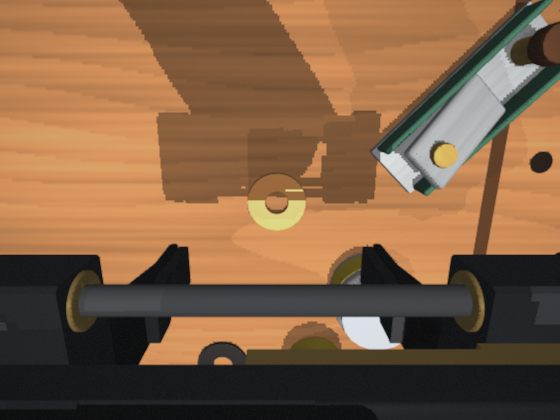

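The wrist view shows the disc at (276,202), nearly under the tool. I'll use the depth map for its exact centre.

```bash
python3 - <<'E'
from h import *
import pickle
c=pickle.load(open("w1.pkl","rb")); P=cloud(c)
b=P[165:240,240:315]; print("bench z",np.median(P[100:150,50:120,2]), np.percentile(b[...,2],[5,50,95]))
m=(b[...,2]>0.005+np.median(P[100:150,50:120,2])).astype(np.uint8)
k=max(cv2.findContours(m,cv2.RETR_EXTERNAL,2)[0],key=cv2.contourArea).reshape(-1,2)+[240,165]
print(cv2.minEnclosingCircle(onplane(c,k,.008)[:,:2].astype(np.float32)),cv2.boundingRect(k))
E
```

```text
bench z -0.0005530770039006505 [-0.00116948  0.00055449  0.00858747]
((0.5141578316688538, 0.3084922730922699), 0.02610805444419384) (247, 173, 59, 57)
```

```bash
python3 -m creep '[{"x":0.003,"z":-0.05},{"x":0.003,"z":-0.1},{"x":0.003,"z":-0.13},{"x":0.003,"z":-0.1395},{"x":0.003,"z":-0.1395},{"x":0.003,"z":-0.1395},{"x":0.003,"z":-0.1395}]' 0.087 20 && python3 -m creep '[{"z":0},{"z":0},{"z":0},{"z":0},{"z":0},{"z":0}]' 0.04 20
```

```text
invalid input at $[0]: expected keys x, y, z, spin
```

```bash
python3 -m creep '[{"x":0.003,"y":0,"z":-0.05,"spin":0},{"x":0.003,"y":0,"z":-0.1,"spin":0},{"x":0.003,"y":0,"z":-0.13,"spin":0},{"x":0.003,"y":0,"z":-0.139,"spin":0},{"x":0.003,"y":0,"z":-0.139,"spin":0},{"x":0.003,"y":0,"z":-0.139,"spin":0}]' 0.087 20 && python3 -m creep '[{"x":0,"y":0,"z":0,"spin":0},{"x":0,"y":0,"z":0,"spin":0},{"x":0,"y":0,"z":0,"spin":0},{"x":0,"y":0,"z":0,"spin":0},{"x":0,"y":0,"z":0,"spin":0},{"x":0,"y":0,"z":0,"spin":0}]' 0.04 20
```

```text
time: 1.9
ee_pos: [0.5157, 0.3083, 0.0303]
eef_rot: [0.706, 0.708, 0.001, 0.0]
ft_force: [0.4, 0.2, 0.2]
width: 0.0867
time: 2.65
ee_pos: [0.5149, 0.3073, 0.0286]
eef_rot: [0.707, 0.708, 0.0, -0.0]
ft_force: [-0.1, 0.3, 0.8]
width: 0.0506
```

```bash
python3 -m creep '[{"x":0,"y":0,"z":0.03,"spin":0},{"x":0,"y":0,"z":0.08,"spin":0},{"x":0.01,"y":-0.02,"z":0.125,"spin":0},{"x":0.02,"y":-0.06,"z":0.16,"spin":0},{"x":0.03,"y":-0.11,"z":0.19,"spin":0},{"x":0.04,"y":-0.16,"z":0.2,"spin":0},{"x":0.05,"y":-0.21,"z":0.2,"spin":0},{"x":0.06,"y":-0.26,"z":0.2,"spin":0},{"x":0.06,"y":-0.31,"z":0.2,"spin":0},{"x":0.06,"y":-0.353,"z":0.2,"spin":0},{"x":0.06,"y":-0.353,"z":0.2,"spin":0},{"x":0.06,"y":-0.353,"z":0.2,"spin":0}]'
python3 - <<'E'
from h import *
import pickle
c=r.camera("wrist"); cv2.imwrite("pics/w2.png",c["pixels"]);pickle.dump(c,open("w2.pkl","wb"))
s=r.read_state();  print(s["ee_pos"],s["width"])
hsv=cv2.cvtColor(c["pixels"],cv2.COLOR_BGR2HSV)
m=cv2.inRange(hsv,(0,150,100),(7,255,255))|cv2.inRange(hsv,(173,150,100),(180,255,255))
for k in cv2.findContours(m,cv2.RETR_EXTERNAL,2)[0]:
    if cv2.contourArea(k)>10: print("red",cv2.minAreaRect(k),onplane(c,cv2.minAreaRect(k)[0],.135))
P=cloud(c); mz=((P[...,2]>.129)&(P[...,2]<.141)).astype(np.uint8); mz[240:]=0
for k in cv2.findContours(mz,cv2.RETR_EXTERNAL,2)[0]:
    if cv2.contourArea(k)>60: print("top",cv2.boundingRect(k),cv2.minEnclosingCircle(onplane(c,k.reshape(-1,2),.135)[:,:2].astype(np.float32)))
mz=((P[...,2]>.091)&(P[...,2]<.1)).astype(np.uint8); mz[240:]=0
for k in cv2.findContours(mz,cv2.RETR_EXTERNAL,2)[0]:
    if cv2.contourArea(k)>200: print("plate",cv2.boundingRect(k),cv2.minEnclosingCircle(onplane(c,k.reshape(-1,2),.095)[:,:2].astype(np.float32)))
E
```

```text
time: 4.15
ee_pos: [0.5749, -0.0449, 0.2285]
eef_rot: [0.706, 0.708, 0.0, -0.0]
ft_force: [0.3, -0.7, -0.6]
width: 0.0507
[ 0.57498818 -0.04421841  0.22846078] 0.05100759851556072
red ((275.5, 143.5), (5.0, 3.0), 90.0) [[ 0.52120544 -0.04467356  0.135     ]]
top (263, 129, 24, 20) ((0.5196298956871033, -0.04517953097820282), 0.0078364172950387)
plate (244, 105, 62, 64) ((0.5200275182723999, -0.04515238478779793), 0.02392146736383438)
```

View pics/w2.png

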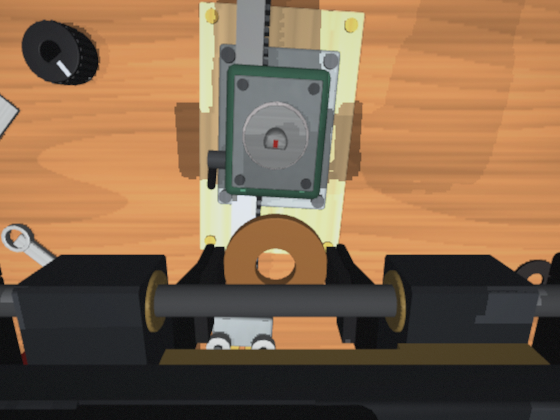

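The shaft top is at (275,140), its flat and red mark face down the image (+x). The knob is at (60,52). The held disc's bore is at (275,265).

```bash
python3 - <<'E'
from h import *
import pickle
c=pickle.load(open("w2.pkl","rb")); im=c["pixels"]; P=cloud(c)
print("disc top z",np.median(P[240:252,265:285,2]))
hsv=cv2.cvtColor(im,cv2.COLOR_BGR2HSV); print(hsv[235,275],hsv[265,275],hsv[240,245])
# bore: disc depth mask, hole
m=((P[...,2]>.19)&(P[...,2]<.225)).astype(np.uint8); m[:205]=0; m[283:]=0; m[:,:232]=0; m[:,320:]=0
cs,h=cv2.findContours(m,cv2.RETR_CCOMP,2)
for k,hh in zip(cs,h[0]):
    if len(k)>12: print(hh[3],cv2.boundingRect(k))
# top half outer arc -> circle fit on plane
from scipy.optimize import least_squares
zt=np.median(P[240:252,265:285,2])
pts=[]
for u in range(245,306,3):
    col=np.nonzero(m[205:283,u])[0]
    if len(col): pts.append((u,col[0]+204.5))
q=onplane(c,pts,zt)[:,:2]
f=least_squares(lambda p:np.hypot(*(q-p[:2]).T)-.026,[.575,-.045]); print("disc centre",f.x,"res",np.abs(f.fun).max())
# pointer
b=cv2.inRange(hsv[20:90,15:105],(0,0,150),(180,70,255))
k=max(cv2.findContours(b,cv2.RETR_EXTERNAL,2)[0],key=cv2.contourArea).reshape(-1,2)+[15,20]
v=onplane(c,k,.036)[:,:2]; l=cv2.fitLine(v.astype(np.float32),cv2.DIST_L2,0,.01,.01).ravel(); print("pointer line",l,np.degrees(np.arctan2(l[1],l[0])))
mz=((P[...,2]>.028)&(P[...,2]<.045)).astype(np.uint8); mz[110:]=0; mz[:,120:]=0
k=max(cv2.findContours(mz,cv2.RETR_EXTERNAL,2)[0],key=cv2.contourArea).reshape(-1,2); print("knob",cv2.minEnclosingCircle(onplane(c,k,.036)[:,:2].astype(np.float32)))
# shaft top face outline in mm relative to axis
mz=((P[...,2]>.1337)&(P[...,2]<.141)).astype(np.uint8); mz[200:]=0
k=max(cv2.findContours(mz,cv2.RETR_EXTERNAL,2)[0],key=cv2.contourArea).reshape(-1,2); print(((onplane(c,k,.135)[:,:2]-[.52,-.0452])*1000).round(1).tolist())
cv2.imwrite("pics/crop2.png",cv2.resize(im[105:175,235:315],(640,560),interpolation=cv2.INTER_CUBIC))
E
```

```text
disc top z 0.20742700941004577
[ 14 157 154] [ 15 140 222] [ 14 156 154]
-1 (232, 213, 88, 70)
0 (255, 247, 40, 33)
disc centre [ 0.5728372  -0.04542259] res 0.00031215691262586817
pointer line [ 0.83283216  0.5535256   0.46595    -0.23078641] 33.609222
knob ((0.45252725481987, -0.23823343217372894), 0.027219528332352638)
[[-7.4, 0.8], [-6.8, 0.8], [-5.5, -0.5], [-6.1, -1.1], [-6.8, -1.1], [-6.1, -1.1], [-4.9, -2.4], [-4.9, -3.7], [-5.5, -4.3], [-4.9, -3.7], [-3.6, -5.0], [-3.6, -5.6], [-2.9, -5.0], [-2.3, -5.7], [-1.0, -5.7], [-0.4, -6.3], [0.3, -6.3], [0.9, -7.0], [0.9, -6.3], [1.5, -5.7], [3.5, -5.7], [2.8, -5.0], [3.5, -4.4], [2.8, -3.7], [3.5, -3.1], [3.5, -1.8], [2.8, -1.1], [3.5, -0.4], [3.5, 4.1], [4.1, 4.8], [4.1, 5.4], [2.8, 5.4], [2.2, 6.1], [2.2, 6.7], [0.9, 5.4], [0.2, 6.1], [-1.7, 6.0], [-2.3, 5.4], [-4.2, 5.4], [-4.2, 4.7], [-6.1, 2.8], [-6.1, 1.5], [-6.8, 0.8]]
```

View pics/crop2.png

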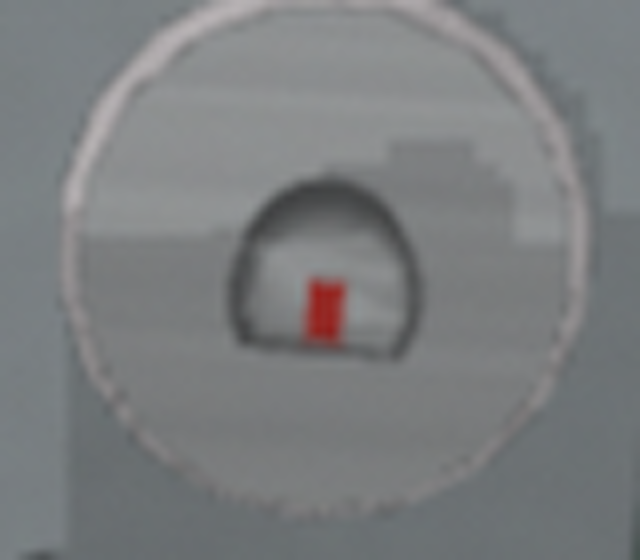

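Flat direction ≈ -5.5° (outward normal from the edge slope), so the knob needs about -38°. Lower the disc over the shaft.

```bash
python3 -m creep '[{"x":-0.03,"y":0,"z":0,"spin":0},{"x":-0.0528,"y":0,"z":-0.01,"spin":0},{"x":-0.0528,"y":0,"z":-0.03,"spin":0},{"x":-0.0528,"y":0,"z":-0.052,"spin":0},{"x":-0.0528,"y":0,"z":-0.052,"spin":0},{"x":-0.0528,"y":0,"z":-0.07,"spin":0},{"x":-0.0528,"y":0,"z":-0.08,"spin":0},{"x":-0.0528,"y":0,"z":-0.08,"spin":0}]' 
python3 -m creep '[{"x":0,"y":0,"z":-0.012,"spin":0},{"x":0,"y":0,"z":-0.02,"spin":0},{"x":0,"y":0,"z":-0.0235,"spin":0},{"x":0,"y":0,"z":-0.0235,"spin":0}]'
```

```text
time: 5.2
ee_pos: [0.522, -0.0453, 0.1485]
eef_rot: [0.706, 0.708, -0.0, -0.0]
ft_force: [0.2, 0.9, 0.2]
width: 0.0507
time: 5.7
ee_pos: [0.5222, -0.0458, 0.1249]
eef_rot: [0.707, 0.708, -0.0, -0.0]
ft_force: [0.4, -0.4, -0.3]
width: 0.0508
```

```bash
python3 -m creep '[{"x":0,"y":0,"z":-0.001,"spin":0},{"x":0,"y":0,"z":-0.001,"spin":0}]'; python3 -m creep '[{"x":0,"y":0,"z":0,"spin":0},{"x":0,"y":0,"z":0,"spin":0},{"x":0,"y":0,"z":0,"spin":0},{"x":0,"y":0,"z":0.01,"spin":0},{"x":0,"y":0,"z":0.04,"spin":0},{"x":0,"y":0,"z":0.08,"spin":0},{"x":0.025,"y":0,"z":0.105,"spin":0},{"x":0.053,"y":0,"z":0.105,"spin":0},{"x":0.053,"y":0,"z":0.105,"spin":0},{"x":0.053,"y":0,"z":0.105,"spin":0}]' 0.087 20
python3 - <<'E'
from h import *
import pickle
c=r.camera("wrist"); cv2.imwrite("pics/w3.png",c["pixels"]);pickle.dump(c,open("w3.pkl","wb"))
P=cloud(c); mz=((P[...,2]>.099)&(P[...,2]<.108)).astype(np.uint8); mz[240:]=0
for k in cv2.findContours(mz,cv2.RETR_EXTERNAL,2)[0]:
    if cv2.contourArea(k)>200: print("disc",cv2.boundingRect(k),np.median(P[...,2][mz>0]),cv2.minEnclosingCircle(onplane(c,k.reshape(-1,2),.103)[:,:2].astype(np.float32)))
q=P[mz>0]; A=np.c_[q[:,:2],np.ones(len(q))]; print("tilt",np.linalg.lstsq(A,q[:,2],rcond=None)[0])
E
```

```text
time: 5.95
ee_pos: [0.5223, -0.0457, 0.1243]
eef_rot: [0.707, 0.708, 0.0, 0.0]
ft_force: [-0.2, 0.8, 0.4]
width: 0.0506
time: 7.2
ee_pos: [0.5746, -0.0458, 0.2291]
eef_rot: [0.707, 0.708, -0.0, -0.0]
ft_force: [0.6, -0.3, 0.3]
width: 0.0869
disc (241, 105, 69, 70) 0.10276327611867052 ((0.5215673446655273, -0.04596179723739624), 0.025925299152731895)
tilt [-0.00078953  0.00143135  0.10323253]
```

View pics/w3.png

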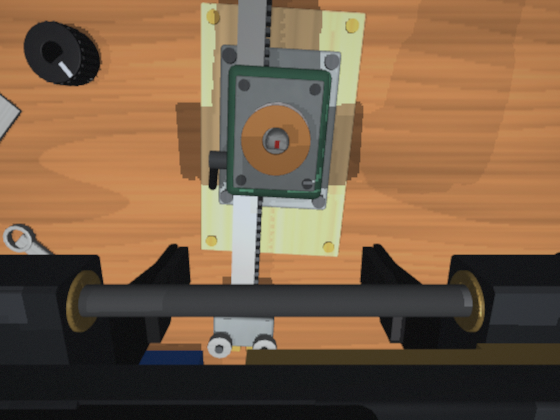

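The disc lies flat on the plate, centred within 2 mm, and is released. Next is the knob at about (60,55).

```bash
python3 -m creep '[{"x":-0.03,"y":-0.048,"z":0,"spin":0},{"x":-0.06,"y":-0.096,"z":0,"spin":0},{"x":-0.09,"y":-0.144,"z":-0.02,"spin":0},{"x":-0.122,"y":-0.192,"z":-0.05,"spin":0},{"x":-0.122,"y":-0.192,"z":-0.05,"spin":0},{"x":-0.122,"y":-0.192,"z":-0.05,"spin":0}]'
python3 - <<'E'
from h import *
from scipy.optimize import least_squares
import pickle
c=r.camera("wrist"); im=c["pixels"]; cv2.imwrite("pics/w4.png",im[60:260,150:400].repeat(2,0).repeat(2,1));pickle.dump(c,open("w4.pkl","wb"))
s=r.read_state(); print(s["ee_pos"],s["joint_positions"][-1])
P=cloud(c); mz=((P[...,2]>.032)&(P[...,2]<.042)).astype(np.uint8); mz[245:]=0
k=max(cv2.findContours(mz,cv2.RETR_EXTERNAL,2)[0],key=cv2.contourArea).reshape(-1,2); q=onplane(c,k,.036)[:,:2]
f=least_squares(lambda p:np.hypot(*(q-p[:2]).T)-p[2],[*q.mean(0),.025]); print("knob",f.x,cv2.minEnclosingCircle(q.astype(np.float32)))
hsv=cv2.cvtColor(im,cv2.COLOR_BGR2HSV)
x,y,w,h=cv2.boundingRect(k); b=cv2.inRange(hsv,(0,0,150),(180,70,255)); b[:y]=0;b[y+h:]=0;b[:,:x]=0;b[:,x+w:]=0
j=max(cv2.findContours(b,cv2.RETR_EXTERNAL,2)[0],key=cv2.contourArea).reshape(-1,2); v=onplane(c,j,.036)[:,:2]
l=cv2.fitLine(v.astype(np.float32),cv2.DIST_L2,0,.01,.01).ravel(); d=v.mean(0)-f.x[:2]
print("pointer",np.degrees(np.arctan2(l[1],l[0])),np.degrees(np.arctan2(d[1],d[0])),cv2.boundingRect(j))
E
```

```text
time: 8.0
ee_pos: [0.453, -0.2372, 0.1794]
eef_rot: [0.707, 0.707, 0.0, -0.0]
ft_force: [0.6, 0.3, 0.5]
width: 0.0866
[ 0.45374153 -0.23671807  0.17962329] 2.018370510390651
knob [ 0.45061361 -0.2412928   0.02480109] ((0.45036205649375916, -0.24128565192222595), 0.02596525475382805)
pointer 35.86305 34.864451820098076 (276, 210, 14, 16)
```

View pics/w4.png

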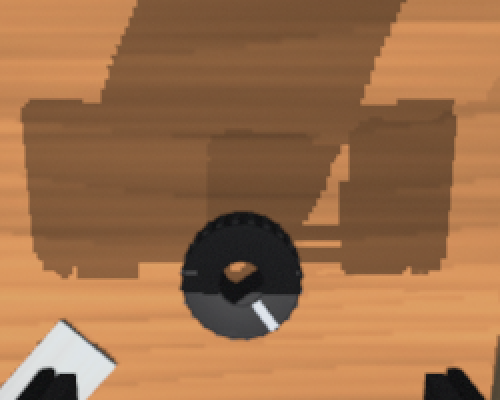

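The crop shows the knob at (241,275) with its pointer towards lower right. That puts the knob at (0.4506,-0.2413) and its pointer at 35.5°. Grasp it.

```bash
python3 -m creep '[{"x":-0.0025,"y":-0.004,"z":-0.05,"spin":0},{"x":-0.0025,"y":-0.004,"z":-0.1,"spin":0},{"x":-0.0025,"y":-0.004,"z":-0.135,"spin":0},{"x":-0.0025,"y":-0.004,"z":-0.148,"spin":0},{"x":-0.0025,"y":-0.004,"z":-0.148,"spin":0},{"x":-0.0025,"y":-0.004,"z":-0.148,"spin":0}]' && python3 -m creep '[{"x":0,"y":0,"z":0,"spin":0},{"x":0,"y":0,"z":0,"spin":0},{"x":0,"y":0,"z":0,"spin":0},{"x":0,"y":0,"z":0,"spin":0},{"x":0,"y":0,"z":0,"spin":0},{"x":0,"y":0,"z":0,"spin":0}]' 0.03 50
```

```text
time: 8.8
ee_pos: [0.4519, -0.2418, 0.0326]
eef_rot: [0.706, 0.708, 0.001, 0.001]
ft_force: [0.1, -0.5, 0.2]
width: 0.0869
time: 9.55
ee_pos: [0.4506, -0.2417, 0.0311]
eef_rot: [0.707, 0.708, 0.0, -0.0]
ft_force: [-0.8, 0.4, 2.0]
width: 0.0485
```

```bash
python3 -m creep '[{"x":0,"y":0,"z":0.03,"spin":0},{"x":0,"y":0,"z":0.08,"spin":0},{"x":0,"y":0.01,"z":0.13,"spin":-5},{"x":0.02,"y":0.03,"z":0.17,"spin":-14},{"x":0.045,"y":0.07,"z":0.195,"spin":-23},{"x":0.07,"y":0.11,"z":0.2,"spin":-32},{"x":0.1,"y":0.155,"z":0.2,"spin":-41},{"x":0.124,"y":0.196,"z":0.2,"spin":-41},{"x":0.124,"y":0.196,"z":0.2,"spin":-41},{"x":0.124,"y":0.196,"z":0.2,"spin":-41},{"x":0.124,"y":0.196,"z":0.2,"spin":-41}]'
python3 - <<'E'
from h import *
import pickle
c=r.camera("wrist"); cv2.imwrite("pics/w5.png",c["pixels"]);pickle.dump(c,open("w5.pkl","wb"))
s=r.read_state(); print(s["ee_pos"],s["joint_positions"][-1]); print(c["R"].round(3), -c["R"].T@c["t"])
E
```

```text
time: 10.92
ee_pos: [0.5742, -0.0472, 0.2311]
eef_rot: [0.91, 0.414, -0.0, 0.0]
ft_force: [1.0, -1.3, -1.1]
width: 0.0492
[ 0.5742148  -0.04705353  0.23118256] 0.9217582783940197
[[ 0.656  0.755  0.001]
 [ 0.726 -0.631  0.274]
 [ 0.208 -0.179 -0.962]] [0.51744745 0.00177093 0.368161  ]
```

View pics/w5.png

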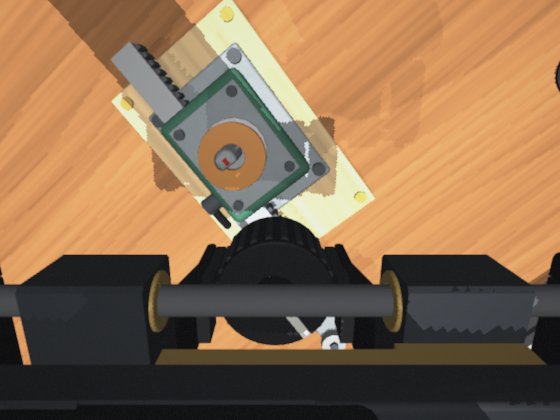

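The knob is in hand with its pointer visible at (300,328), and the shaft end is at (228,158). Next I'll get the offsets from this image.

```bash
python3 - <<'E'
from h import *
from scipy.optimize import least_squares
import pickle
c=pickle.load(open("w5.pkl","rb")); im=c["pixels"]; P=cloud(c); hsv=cv2.cvtColor(im,cv2.COLOR_BGR2HSV)
zt=np.median(P[322:335,255:280,2]); print("top z",zt)
m=(abs(P[...,2]-zt)<.004); pts=[]
for u in range(235,318,3):
    col=np.nonzero(m[320:347,u])[0]
    if len(col) and col[-1]<26: pts.append((u,320.5+col[-1]))
q=onplane(c,pts,zt)[:,:2]
f=least_squares(lambda p:np.hypot(*(q-p[:2]).T)-.025,[.574,-.047],loss="soft_l1",f_scale=3e-4); print("knob c",f.x,len(q),np.abs(f.fun).max())
b=cv2.inRange(hsv,(0,0,120),(180,80,255)); b[:318]=0;b[342:]=0;b[:,:280]=0;b[:,316:]=0; b&=m.astype(np.uint8)*255
k=max(cv2.findContours(b,cv2.RETR_EXTERNAL,2)[0],key=cv2.contourArea).reshape(-1,2); v=onplane(c,k,zt)[:,:2]
l=cv2.fitLine(v.astype(np.float32),cv2.DIST_L2,0,.01,.01).ravel(); d=v.mean(0)-f.x
print("pointer",cv2.boundingRect(k),np.degrees(np.arctan2(l[1],l[0])),np.degrees(np.arctan2(d[1],d[0])),np.hypot(*d))
for n,a,bb,h,rad in (("shaft",.1305,.141,.135,0),("disc",.099,.108,.103,0)):
    mz=((P[...,2]>a)&(P[...,2]<bb)).astype(np.uint8); mz[240:]=0
    k=max(cv2.findContours(mz,cv2.RETR_EXTERNAL,2)[0],key=cv2.contourArea).reshape(-1,2); print(n,cv2.boundingRect(k),cv2.minEnclosingCircle(onplane(c,k,h)[:,:2].astype(np.float32)))
mr=cv2.inRange(hsv,(0,130,80),(7,255,255)); mr[200:]=0; mr[:130]=0; mr[:,:205]=0; mr[:,250:]=0
k=max(cv2.findContours(mr,cv2.RETR_EXTERNAL,2)[0],key=cv2.contourArea).reshape(-1,2); print("red",onplane(c,k.mean(0),.135))
E
```

```text
top z 0.23568879361546932
knob c [ 0.5742108  -0.04757341] 28 0.0002804644964379162
pointer (287, 318, 24, 20) -3.0224755 -7.313551165271785 0.02062866743590705
shaft (214, 148, 23, 23) ((0.5197452306747437, -0.04400305449962616), 0.008010043762624264)
disc (197, 122, 69, 68) ((0.5216094255447388, -0.04533993825316429), 0.026011714711785316)
red [[ 0.52146024 -0.04507457  0.135     ]]
```

```bash
python3 -m creep '[{"x":-0.025,"y":0.0015,"z":0,"spin":0},{"x":-0.05,"y":0.003,"z":-0.005,"spin":0},{"x":-0.0544,"y":0.0031,"z":-0.03,"spin":0},{"x":-0.0544,"y":0.0031,"z":-0.058,"spin":0},{"x":-0.0544,"y":0.0031,"z":-0.061,"spin":0},{"x":-0.0544,"y":0.0031,"z":-0.061,"spin":0},{"x":-0.0544,"y":0.0031,"z":-0.061,"spin":0}]'
python3 -m creep '[{"x":0,"y":0,"z":-0.003,"spin":0},{"x":0,"y":0,"z":-0.006,"spin":0},{"x":0,"y":0,"z":-0.008,"spin":0},{"x":0,"y":0,"z":-0.008,"spin":0}]'
```

```text
time: 11.85
ee_pos: [0.5209, -0.0428, 0.1713]
eef_rot: [0.91, 0.415, 0.001, 0.0]
ft_force: [0.1, -0.5, -1.5]
width: 0.0492
time: 12.35
ee_pos: [0.52, -0.0429, 0.1618]
eef_rot: [0.91, 0.415, -0.0, 0.0]
ft_force: [-0.1, -0.5, -0.9]
width: 0.0487
```

```bash
python3 -m creep '[{"x":0,"y":0,"z":-0.004,"spin":0},{"x":0,"y":0,"z":-0.008,"spin":0},{"x":0,"y":0,"z":-0.01,"spin":0},{"x":0,"y":0,"z":-0.01,"spin":0}]'
```

```text
time: 12.85
ee_pos: [0.52, -0.0429, 0.1517]
eef_rot: [0.91, 0.415, -0.0, 0.0]
ft_force: [-1.0, -4.5, -1.8]
width: 0.0491
```

```bash
python3 -m creep '[{"x":0,"y":-0.0008,"z":0,"spin":0},{"x":0,"y":-0.0008,"z":-0.004,"spin":0},{"x":0,"y":-0.0008,"z":-0.008,"spin":0},{"x":0,"y":-0.0008,"z":-0.012,"spin":0},{"x":0,"y":-0.0008,"z":-0.015,"spin":0},{"x":0,"y":-0.0008,"z":-0.015,"spin":0}]'
```

```text
time: 13.6
ee_pos: [0.5201, -0.0431, 0.1367]
eef_rot: [0.91, 0.415, -0.0, -0.0]
ft_force: [-0.3, -1.0, -1.1]
width: 0.0493
```

```bash
python3 -m creep '[{"x":0,"y":-0.0003,"z":-0.002,"spin":0},{"x":0,"y":-0.0003,"z":-0.004,"spin":0},{"x":0,"y":-0.0003,"z":-0.006,"spin":0},{"x":0,"y":-0.0003,"z":-0.007,"spin":0},{"x":0,"y":-0.0003,"z":-0.007,"spin":0},{"x":0,"y":-0.0003,"z":-0.007,"spin":0}]'
```

```text
time: 14.35
ee_pos: [0.5205, -0.0435, 0.1308]
eef_rot: [0.91, 0.415, 0.0, -0.0]
ft_force: [-4.6, -0.2, 8.1]
width: 0.0488
```

```bash
python3 -m creep '[{"x":-0.0005,"y":0,"z":-0.001,"spin":0},{"x":-0.0005,"y":0,"z":-0.002,"spin":0},{"x":-0.0005,"y":0,"z":-0.002,"spin":0},{"x":-0.0005,"y":0,"z":-0.002,"spin":0}]'
```

```text
time: 14.85
ee_pos: [0.5205, -0.0435, 0.13]
eef_rot: [0.91, 0.415, 0.001, 0.0]
ft_force: [-7.5, -0.2, 18.4]
width: 0.049
```

```bash
python3 - <<'E'
from h import *
c=r.camera("wrist"); im=c["pixels"]; cv2.imwrite("pics/w6.png",im); P=cloud(c); s=r.read_state()
print(s["ee_pos"],s["ft_force"],s["time"])
q=P[320:338,245:285].reshape(-1,3); zt=np.median(q[:,2]); q=q[abs(q[:,2]-zt)<.004]
print("knob top z",zt,len(q),"slope",np.linalg.lstsq(np.c_[q[:,:2]-q[:,:2].mean(0),np.ones(len(q))],q[:,2],rcond=None)[0])
E
```

```text
[ 0.5205036  -0.04355092  0.12997547] [-7.4544632  -0.34639806 18.75823265] 14.9
knob top z 0.13467227753308286 718 slope [-0.03040291  0.016166    0.13463832]
```

View pics/w6.png

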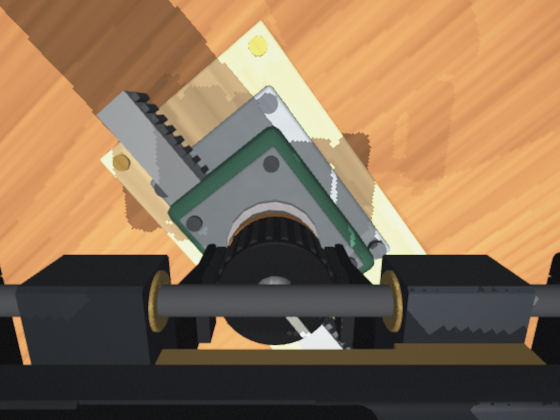

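The knob's top is flush with the shaft end (0.1347 m), there is 18.8 N of upward reaction, and the pointer is on the flat's side. Everything holds, so I'm handing in.

```bash
python3 - <<'E'
from bench import r
print(r.close_job()); s=r.read_state(); print(s["time"],s["ee_pos"],s["ft_force"],s["width"])
E
```

```text
the job is handed in; nothing more can be done
None
the job is handed in; nothing more can be done
```

I laid the fibre disc over the shaft and released it flat on the brake plate. I then turned the knob -41° to match the flats, slid it on and pressed it home. I handed the job in at about 15 s with the knob still gripped and pressed; no verdict is reported.

**Last checks**
- **Knob height:** the top is at 0.1347 m, against 0.135 m for the shaft end. By arm height, its underside is about 36 mm below the shaft end.
- **Press:** the upward reaction is about 18.8 N, against the 11 N that holds the plate on its stop. I did not measure the plate's travel directly.
- **Grip:** set to 50 N, fingers about 49 mm apart on the knob.
- **Flat to flat:** before I fitted the knob, its pointer read between -3° and -7°, against about -5.5° for the shaft flat. I did not re-measure the angle afterwards.
- **Fibre disc:** when released it lay flat, about 1.5–2 mm off the axis. I did not re-measure it under the knob.

**Imperfect readings**
- A sideways force of about -7.5 N in x remained while pressing.
- The knob's top face measured about 0.034 rad of tilt, partly depth noise; the limit is 0.08 rad.

I did not touch the other things on the bench.

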